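Put the ground parallels away and seal their case

TASK

Put the steel parallels on the bench away in the blue case: stand each one upright in a slot of its own, fully down on the slot's floor. Then set the orange lid on the case and press it down at its corners until all four gasket corners are flush and the lid sits flat and sealed. Leave the calculator and the turned bush where they are.

Things in the scene. Friction and masses are not known exactly. Their poses are not given: they have to be found in the camera images.
- case: blue case, fixed, open on top, 100 mm (x) x 236 mm (y), walls 8 mm, on 12 mm feet, rim at z = 64 mm; inside a black slotted insert, top at z = 32 mm. Slots lie 48 mm apart along y; the outer slots' centres are 38 mm from the end walls' inner faces. A parallel standing in a slot tops out at z = 60 mm. Origin: centre, at the feet's undersides, z up.
- lid: orange lid, loose on a fixed grey plate 66 mm up, 0.35 kg, 113 (x) x 249 (y) mm: a plate (z = 10 to 15 mm) with a 3 mm skirt hanging round its edge down to z = 0, which goes over the outside of the case with 3.5 mm to spare all round, either way round. Origin: centre of the skirt's foot, z up. It lies at case z = 60 mm unpressed on the gasket corners, at 54 mm pressed home.
- lid_handle (a point): middle of the top of the lid's black bar handle, at lid z = 44 mm; the bar is 80 mm long (lid y), 16 mm thick (lid x, grip across this), 14 mm deep, on two posts; 29 mm from bar top to plate. Axes as the lid's. Round black marks on the plate at lid x = +-42, y = +-110 mm lie over the four gasket corners: press there.
- parallel0: ground steel parallel: a bright grey bar 70 mm long (its x axis) x 20 mm thick (its y axis) x 44 mm high (z up), 0.35 kg, standing on its long narrow face, with three round dark dimples on each broad side. Origin at the centre of its underside. Three or four of them are present; an absent one reads None throughout.
- parallel1: ground steel parallel: a bright grey bar 70 mm long (its x axis) x 20 mm thick (its y axis) x 44 mm high (z up), 0.35 kg, standing on its long narrow face, with three round dark dimples on each broad side. Origin at the centre of its underside. Three or four of them are present; an absent one reads None throughout.
- parallel2: ground steel parallel: a bright grey bar 70 mm long (its x axis) x 20 mm thick (its y axis) x 44 mm high (z up), 0.35 kg, standing on its long narrow face, with three round dark dimples on each broad side. Origin at the centre of its underside. Three or four of them are present; an absent one reads None throughout.
- parallel3: ground steel parallel: a bright grey bar 70 mm long (its x axis) x 20 mm thick (its y axis) x 44 mm high (z up), 0.35 kg, standing on its long narrow face, with three round dark dimples on each broad side. Origin at the centre of its underside. Three or four of them are present; an absent one reads None throughout.
- slot_a (a point): first of the four slots in the case, counted along the case's y axis from its -y end (at case y = -72 mm): the centre of the slot's floor, 16 mm over the case's origin; x along the slot. The slot is 82 mm long (x) x 26 mm wide (y) and 16 mm deep in the black insert (bevelled lead-in 3 mm), and takes one parallel lengthwise, either way round.
- slot_b (a point): second of the four slots in the case, counted along the case's y axis from its -y end (at case y = -24 mm): the centre of the slot's floor, 16 mm over the case's origin; x along the slot. The slot is 82 mm long (x) x 26 mm wide (y) and 16 mm deep in the black insert (bevelled lead-in 3 mm), and takes one parallel lengthwise, either way round.
- slot_c (a point): third of the four slots in the case, counted along the case's y axis from its -y end (at case y = 24 mm): the centre of the slot's floor, 16 mm over the case's origin; x along the slot. The slot is 82 mm long (x) x 26 mm wide (y) and 16 mm deep in the black insert (bevelled lead-in 3 mm), and takes one parallel lengthwise, either way round.
- slot_d (a point): fourth of the four slots in the case, counted along the case's y axis from its -y end (at case y = 72 mm): the centre of the slot's floor, 16 mm over the case's origin; x along the slot. The slot is 82 mm long (x) x 26 mm wide (y) and 16 mm deep in the black insert (bevelled lead-in 3 mm), and takes one parallel lengthwise, either way round.
- pad_near_right (a joint): black rubber gasket corner of the case at its -x -y corner (case x, y = -42, -110 mm): 14 mm square, stands 6 mm above the rim. 0 = standing proud, 0.006 m = pressed flush with the rim. It gives at about 7 N and stays where it is pressed; there is no spring.
- pad_near_left (a joint): black rubber gasket corner of the case at its -x +y corner (case x, y = -42, 110 mm): 14 mm square, stands 6 mm above the rim. 0 = standing proud, 0.006 m = pressed flush with the rim. It gives at about 7 N and stays where it is pressed; there is no spring.
- pad_far_right (a joint): black rubber gasket corner of the case at its +x -y corner (case x, y = 42, -110 mm): 14 mm square, stands 6 mm above the rim. 0 = standing proud, 0.006 m = pressed flush with the rim. It gives at about 7 N and stays where it is pressed; there is no spring.
- pad_far_left (a joint): black rubber gasket corner of the case at its +x +y corner (case x, y = 42, 110 mm): 14 mm square, stands 6 mm above the rim. 0 = standing proud, 0.006 m = pressed flush with the rim. It gives at about 7 N and stays where it is pressed; there is no spring.
- calculator: bystander: dark pocket calculator, 115 x 68 x 13 mm, lying loose on the bench; origin at the centre of its underside
- bush: bystander: small dark grey turned steel bush, 26 mm across, 36 mm high, standing loose on the bench; origin at the centre of its underside
There are look-alikes about, which are no part of the job. Leave any pink look-alike of the parallel2 alone.

How it is judged:
On the way, in this order (a step that is already met when the one before it is completed fails the run):
1. every parallel that is present stands in a slot of its own (((horizontal distance between parallel0 and slot_a below 0.009 m and z of parallel0 in the frame of slot_a below 0.004 m and angle between parallel0's own z axis and vertical below 0.1 rad) or (horizontal distance between parallel0 and slot_b below 0.009 m and z of parallel0 in the frame of slot_b below 0.004 m and angle between parallel0's own z axis and vertical below 0.1 rad) or (horizontal distance between parallel0 and slot_c below 0.009 m and z of parallel0 in the frame of slot_c below 0.004 m and angle between parallel0's own z axis and vertical below 0.1 rad) or (horizontal distance between parallel0 and slot_d below 0.009 m and z of parallel0 in the frame of slot_d below 0.004 m and angle between parallel0's own z axis and vertical below 0.1 rad)) and ((horizontal distance between parallel1 and slot_a below 0.009 m and z of parallel1 in the frame of slot_a below 0.004 m and angle between parallel1's own z axis and vertical below 0.1 rad) or (horizontal distance between parallel1 and slot_b below 0.009 m and z of parallel1 in the frame of slot_b below 0.004 m and angle between parallel1's own z axis and vertical below 0.1 rad) or (horizontal distance between parallel1 and slot_c below 0.009 m and z of parallel1 in the frame of slot_c below 0.004 m and angle between parallel1's own z axis and vertical below 0.1 rad) or (horizontal distance between parallel1 and slot_d below 0.009 m and z of parallel1 in the frame of slot_d below 0.004 m and angle between parallel1's own z axis and vertical below 0.1 rad)) and ((horizontal distance between parallel2 and slot_a below 0.009 m and z of parallel2 in the frame of slot_a below 0.004 m and angle between parallel2's own z axis and vertical below 0.1 rad) or (horizontal distance between parallel2 and slot_b below 0.009 m and z of parallel2 in the frame of slot_b below 0.004 m and angle between parallel2's own z axis and vertical below 0.1 rad) or (horizontal distance between parallel2 and slot_c below 0.009 m and z of parallel2 in the frame of slot_c below 0.004 m and angle between parallel2's own z axis and vertical below 0.1 rad) or (horizontal distance between parallel2 and slot_d below 0.009 m and z of parallel2 in the frame of slot_d below 0.004 m and angle between parallel2's own z axis and vertical below 0.1 rad)) and ((horizontal distance between parallel3 and slot_a below 0.009 m and z of parallel3 in the frame of slot_a below 0.004 m and angle between parallel3's own z axis and vertical below 0.1 rad) or (horizontal distance between parallel3 and slot_b below 0.009 m and z of parallel3 in the frame of slot_b below 0.004 m and angle between parallel3's own z axis and vertical below 0.1 rad) or (horizontal distance between parallel3 and slot_c below 0.009 m and z of parallel3 in the frame of slot_c below 0.004 m and angle between parallel3's own z axis and vertical below 0.1 rad) or (horizontal distance between parallel3 and slot_d below 0.009 m and z of parallel3 in the frame of slot_d below 0.004 m and angle between parallel3's own z axis and vertical below 0.1 rad))), for 0.2 s.
2. the lid lies on the case (horizontal distance between lid and case below 0.009 m and z of lid in the frame of case between 0.048 and 0.0625 m and angle between lid's own z axis and vertical below 0.06 rad), for 0.2 s.
At the end, for the whole second after the job is handed in: Every present parallel stands upright in its own slot (within 9 mm of the slot's centre, within 4 mm of its floor, tilt under 0.1 rad); the lid lies at rest on the case, level within 0.012 rad, not more than 1.5 mm above its home height, and each gasket corner is pressed at least 4.5 of its 6 mm (all of step 1 and value of joint each of pad_near_right, pad_near_left, pad_far_right, pad_far_left above 0.0045 m and z of lid in the frame of case below 0.0555 m and angle between lid's own z axis and vertical below 0.012 rad and horizontal distance between lid and case below 0.009 m and linear speed of lid below 0.01 m/s); the robot touches nothing.
It fails at once if the calculator or the turned bush is shoved more than 4 cm (distance of any of calculator, bush from where it was at the start of the episode above 0.04 m).
Of parallel0, parallel1, parallel2, parallel3 only 3 to 4 are there at a start; the rules pass over those that are not, and their reading is None.
At some moment in a run one of lid may be knocked a few centimetres aside while the robot is not near it.
Once in a run the grip may slacken for a moment while it holds something.
It also fails if it takes over 210 s, if anything falls off the work surface, if the arm or the gripper's body presses on something with over 40 N, if the wrist force passes 120 N, or if a joint passes its speed limit or range.

ROBOT

A 7-joint arm with a two-finger parallel gripper is mounted at the origin on a cart in front of the work surface, level with it; the furniture and walls round the work are solid. World frame = base frame: x ahead of the robot, y to its left, z up, the work surface at z = 0. Lengths are in m, angles in rad, forces in N, time in s.
With the tool pointing down it reaches from about 0.35 to 0.9 m from the base axis. Payload 19.9 kg.
Tool frame: the origin (TCP) lies at the very end of the fingers, on their centre line; the grasp point (between the pads) lies behind it (ctrl.tcp_to_grasp is the z of the grasp point in the tool frame, in m); z points along the fingers, y is the line along which they close (so a half turn about z gives the same grasp; the last joint's range is limited). The gripper opens to 85 mm and grips with 20 to 120 N. Pads are 22 mm wide; open, the fingers measure 114 mm over their backs; the gripper's body (76 mm by 85 mm) begins 54 mm behind the grasp point. The pads swing forward as they close: fully open they stand 13 mm farther back than shut.
Start: joints at [1.27, 0.417, -0.01, 1.614, 0.005, 1.111, -0.053], TCP at [0.161, -0.604, 0.231] pointing down, gripper open.
Joint ranges: [-2.81, 2.81], [-0.39, 2.02], [-1.27, 1.25], [0.06, 2.57], [-1.19, 4.33], [0.19, 2], [-2.82, 2.82]. Speed limits (rad/s): [1.89, 1.89, 2.39, 2.39, 3.01, 3.01, 3.01].

INTERFACE

Orientations are given as a unit quaternion [x, y, z, w].
In Python, from rig import ctrl, eyes, finder gives the robot as it stands.
- The arm moves only by the tool jog_arm, never from a script. Its argument "commands" is text: rows parted by semicolons, each of 5 numbers parted by spaces: the shift along the tool's x, y, z in units of 50 cm (1.0 is 50 cm), then the turn about the tool's z in units of 90 degrees (1.0 is 90 degrees), then the opening, from 0 (shut) to 1 (fully open). A call has 1 to 20 rows; each row is the pose to reach, as a shift and turn from the pose commanded when the call began, along the tool's axes at that moment; what a row does not reach only later rows make up. A row lasts 1/12 s, in which the tool goes at most 41.7 mm and 7.16 degrees, less where a joint would pass 70% of its speed; a pose out of reach is approached as far as the arm can. A call with a number of a shift or a turn outside -1 to 1 is refused whole. A call with a gripper value outside its range is refused whole. The fingers move at their own pace and stop on an object; "newtons" is the grip in N (left out, the last holds). Time passes only in rows, so rows that repeat a pose let the fingers close. It gives the time, the measured TCP pose, the force, the opening and the grip force at its end, in the units of the state.
- ctrl.observe(): the state, without advancing time (a new reading comes with each control period).
- eyes.snapshot(name): name is "side" or "top" or "wrist"; returns a dict with "img" (384x512x3 uint8, red, green, blue), "range_z" (384x512 float32, m along the optical axis (not along the pixel's ray), 0 where there is no reading), "camera_matrix" (3x3 intrinsics, pixels), "pose" (4x4, takes a point from camera to world coordinates); the wrist camera has in their place "T_tool_cam" (4x4, takes a point from camera to tool coordinates, whose origin is the TCP and whose axes are the flange's). Camera axes: x right, y down, z forward; pixel columns grow to the right and rows downward; lengths in m; the calibration is good to about 2 mm. A picture is of the moment at which its call begins: read the wrist's pose just before it.
- ctrl.finish_job(): hands the job in; it is judged then, once.
Trained networks look in the newest picture that a camera, given by its name, has taken for a name from the list of things; names that differ only in an ending like _2 or _b are one class to them, and where a whole thing is asked for, a point or a joint stands for the part that bears it (a point fixed in the world has none). Each returns a list of dicts, best first, with "p" (0 to 1); they miss things now and then, are a little off and sometimes report something else, mostly with a low value. They report only what shows in the picture. A call takes as long as a camera call. They do not tell look-alikes from the thing itself.
- finder.spot_in(camera, target): "point" ([row, column] in pixels, amid what is visible of it).
- finder.cut_out(camera, target): "region" (384x512 bool, what is visible of it) and "point" ([row, column] in pixels, amid what is visible of it).
- finder.landmark_of(camera, target): "point" ([row, column] in pixels: a listed point, or the origin of a listed thing).
The state is a dict: "clock": time; "q": joint angles; "qd": joint speeds; "effort": joint torques, N m; "eef_pos": TCP position; "tool_rot": TCP orientation; "force": force on the tool from outside, world axes, zero at the start; "torque": the same for the moment, N m; "finger_gap": opening from 0.0 (shut) to 1.0 (fully open); "finger_force": force on a finger pad.
Only numpy, scipy, OpenCV 4.12 (cv2) and the standard library are available. Lean on these libraries where they do the work, as an engineer would, in place of code of your own. Each camera call takes 0.05 s, during which the arm holds its last target. There are 200 camera calls.

## Working session

There is one attempt and no reset: what is moved stays moved. The work goes in short steps, Python scripts to look and compute and a tool call to move; the robot and the scene stay as the last step left them, time stands still between calls to the robot, and variables do not carry over. Pictures are saved under pics/ and viewed, at most 14 in all, crops included, and the job is handed in when it is done.

Besides the shell and the picture viewer there is one more tool, called after "Emit:" as a command line: name --argument value ..., lists and objects as JSON in quotes. jog_arm: Moves the arm, as the interface text tells. Its arguments: {"type":"object","properties":{"commands":{"type":"string"},"newtons":{"type":"number"}},"required":["commands"]}

```bash
ls; mkdir -p pics
python3 - <<'E'
from rig import ctrl, eyes, finder
import cv2,numpy as np
for n in ("top","side"):
    s=eyes.snapshot(n); cv2.imwrite(f"pics/{n}0.png",s["img"][:,:,::-1])
    print(n,s["pose"].round(3).tolist(),s["camera_matrix"].round(1).tolist())
    for t in ("parallel0","lid","case","calculator","bush"):
        print(t,[(round(d["p"],2),np.round(d["point"]).tolist()) for d in finder.spot_in(n,t)])
print(ctrl.observe(), ctrl.tcp_to_grasp)
E
```

```text
pics
top [[-0.017, -0.982, 0.188, 0.39], [-0.999, 0.023, 0.027, -0.048], [-0.031, -0.188, -0.982, 1.165], [0.0, 0.0, 0.0, 1.0]] [[380.9, 0.0, 252.5], [0.0, 380.9, 195.2], [0.0, 0.0, 1.0]]
parallel0 [(0.7, [190.0, 139.0]), (0.68, [202.0, 303.0]), (0.59, [195.0, 336.0]), (0.55, [200.0, 267.0]), (0.46, [260.0, 226.0])]
lid [(0.85, [245.0, 309.0])]
case [(0.56, [214.0, 214.0])]
calculator [(0.8, [146.0, 195.0]), (0.7, [243.0, 310.0])]
bush [(0.55, [192.0, 363.0])]
side [[1.0, 0.012, -0.026, 0.654], [0.028, -0.551, 0.834, -0.976], [-0.004, -0.834, -0.551, 0.733], [0.0, 0.0, 0.0, 1.0]] [[419.6, 0.0, 252.3], [0.0, 419.6, 199.3], [0.0, 0.0, 1.0]]
parallel0 [(0.8, [165.0, 259.0]), (0.79, [239.0, 242.0]), (0.75, [258.0, 235.0]), (0.74, [288.0, 240.0]), (0.71, [206.0, 182.0])]
lid []
case [(0.86, [194.0, 230.0])]
calculator [(0.97, [194.0, 301.0]), (0.43, [256.0, 236.0])]
bush []
{'clock': 0.6, 'q': array([ 1.26950826,  0.41739874, -0.01029384,  1.6136188 ,  0.00469256,
        1.11071133, -0.05297541]), 'qd': array([ 3.63739223e-04, -1.53030626e-03, -2.52705586e-05,  1.56777016e-04,
        2.85415318e-04, -2.79485238e-04,  1.05615314e-03]), 'effort': array([-3.63590807e-04, -8.63886452e+01,  6.76964913e-01, -4.35091352e+01,
        1.88965607e-02,  2.16145076e-03, -1.39552208e-05]), 'eef_pos': array([ 0.16053976, -0.6039966 ,  0.23125299]), 'tool_rot': array([ 9.91574405e-01,  1.29538394e-01, -2.56815125e-05, -5.23359469e-05]), 'force': array([ 0.34024817, -0.05930823,  0.02036365]), 'torque': array([-0.01735519,  0.04080408,  0.01528642]), 'finger_force': 0.0, 'finger_gap': 0.9988734629325364} -0.0187
```

View pics/top0.png

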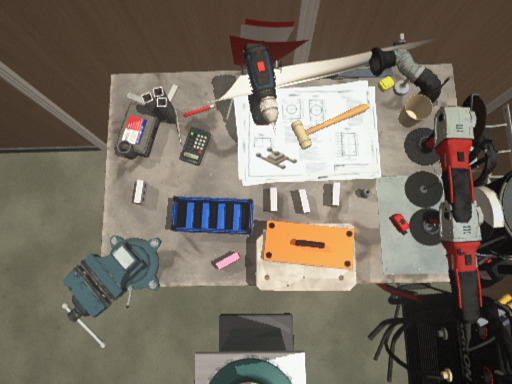

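View pics/side0.png

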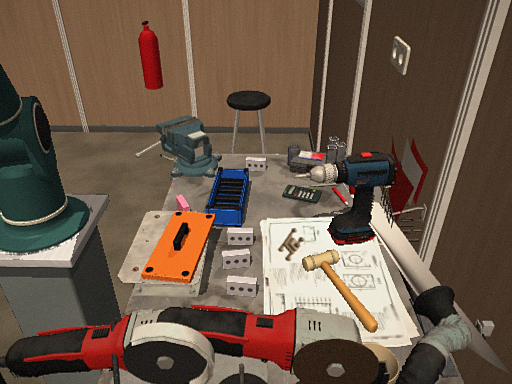

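The top view shows four bright grey bars at pixels (row, col) (190,139), (200,273), (202,303) and (195,336). All four have dimples and are grey, so they fit. The bar at (260,226) is the pink look-alike and I'll leave it. Other items: case (214,213), lid (245,309) on the plate, calculator (146,195), bush (192,363).

```bash
cat > h.py <<'E'
from rig import ctrl, eyes, finder
import cv2,numpy as np
from scipy.spatial.transform import Rotation as R
def cloud(name):
    o=ctrl.observe(); s=eyes.snapshot(name)
    if name=="wrist":
        T=np.eye(4);T[:3,:3]=R.from_quat(o["tool_rot"]).as_matrix();T[:3,3]=o["eef_pos"];T=T@s["T_tool_cam"]
    else: T=s["pose"]
    K=s["camera_matrix"]; z=s["range_z"]; v,u=np.indices(z.shape)
    P=np.stack([(u-K[0,2])/K[0,0]*z,(v-K[1,2])/K[1,1]*z,z],-1)@T[:3,:3].T+T[:3,3]
    P[z==0]=np.nan
    return s["img"],P
def rect(P,mask):
    """min-area rectangle of masked points: centre, long side dir (deg), sizes (mm), median z"""
    q=P[mask]
    (c,sz,a)=cv2.minAreaRect((q[:,:2]*1000).astype(np.float32))
    if sz[0]<sz[1]: a+=90; sz=sz[::-1]
    a=(a+90)%180-90
    return np.round(c,1),round(a,1),np.round(sz,1),round(float(np.median(q[:,2]))*1000,1),len(q)
def near(P,x,y,r): return (np.hypot(P[...,0]-x,P[...,1]-y)<r)
def blob(m,pt):
    n,l=cv2.connectedComponents(m.astype(np.uint8)); v=l[pt[0],pt[1]]
    return l==v if v else m
E
python3 - <<'E'
from h import *
img,P=cloud("top")
hsv=cv2.cvtColor(img,cv2.COLOR_RGB2HSV)
for p in [(190,139),(200,273),(202,303),(195,336),(260,226),(192,363),(146,195)]:
    c=P[p]; print(p,c.round(3), end=' ')
    m=near(P,c[0],c[1],.06)&(P[...,2]>(.03 if p[1]!=195 else .006))&(P[...,2]<.055)
    try: print(rect(P,blob(m,p)))
    except Exception as e: print(e)
H=hsv[...,0]
o=(H>5)&(H<20)&(hsv[...,1]>150)&near(P,*P[245,290][:2],.2)&(P[...,2]>.06)&(P[...,2]<.1); print("lid",rect(P,blob(o,(245,290))))
b=(H>100)&(H<125)&(hsv[...,1]>130)&near(P,*P[214,213][:2],.17)&(P[...,2]>.054)&(P[...,2]<.08); print("case",rect(P,b))
print("around", [ (k,P[k].round(3).tolist()) for k in [(110,265),(110,440),(187,425),(225,400),(255,130),(155,275),(280,300),(330,440)]])
E
```

```text
(190, 139) [0.63  0.327 0.042] (array([625.6, 327.7]), -5.5, array([69.8, 21.7]), 43.0, 180)
(200, 273) [ 0.589 -0.079  0.044] (array([591.5, -79.1]), -1.5, array([69.8, 18.2]), 43.2, 167)
(202, 303) [ 0.581 -0.168  0.044] (array([ 584.9, -170.9]), 10.0, array([69.3, 20.2]), 43.2, 169)
(195, 336) [ 0.599 -0.266  0.047] (array([ 604.6, -266. ]), -5.7, array([70.8, 20.7]), 42.8, 173)
(260, 226) [0.415 0.063 0.044] (array([413.1,  57.9]), -62.0, array([68.7, 20. ]), 43.6, 171)
(192, 363) [ 0.61  -0.351  0.028] (array([ 608.1, -361.4]), -5.7, array([19.6, 19.1]), 35.0, 37)
(146, 195) [0.774 0.163 0.014] (array([776.3, 164.1]), -19.7, array([114.4,  69. ]), 10.8, 702)
lid (array([ 454.1, -174.9]), 82.7, array([248.6, 111.5]), 80.5, 3184)
case (array([546.9, 102.5]), 86.6, array([235.3,  99.6]), 63.5, 477)
around [((110, 265), [0.795, -0.06, 0.231]), ((110, 440), [0.795, -0.525, 0.197]), ((187, 425), [0.621, -0.537, 0.029]), ((225, 400), [0.506, -0.445, 0.051]), ((255, 130), [0.431, 0.317, 0.126]), ((155, 275), [0.739, -0.09, 0.008]), ((280, 300), [0.355, -0.148, 0.067]), ((330, 440), [0.158, -0.679, -0.302])]
```

```bash
cat >> h.py <<'E'
def rel(*targets):
    """targets: (x,y,z mm, theta deg) -> row numbers from the present pose"""
    o=ctrl.observe(); M=R.from_quat(o["tool_rot"]); x=M.as_matrix()[:,0]; th=np.degrees(np.arctan2(x[1],x[0]))
    print("now",(o["eef_pos"]*1000).round(1),"th",th.round(2),"tilt",np.degrees(np.arccos(-M.as_matrix()[2,2])).round(2),"gap",round(o["finger_gap"],3),"t",round(o["clock"],1))
    for t in targets:
        d=M.inv().apply(np.array(t[:3])/1000-o["eef_pos"])/.5
        print(t,d.round(4),"turn",round(((th-t[3]+180)%360-180)/90,4))
E
python3 - <<'E'
from h import *
img,P=cloud("top")
for x in np.arange(.1,.9,.1):
    print(round(x,1),[(round(float(np.nanmax(np.where((abs(P[...,0]-x)<.05)&(abs(P[...,1]-y)<.05),P[...,2],-1))),2)) for y in np.arange(.5,-.81,-.1)])
rel((604.6,-266,200,-5.7),(604.6,-266,20,-5.7))
E
```

```text
0.1 [-0.84, -0.83, -0.84, 0.01, 0.02, 0.07, 0.02, 0.0, -0.84, -0.83, 0.31, 0.27, 0.02, -1.0]
0.2 [0.04, 0.02, -0.83, -0.0, 0.0, -0.0, -0.0, -0.0, -0.83, -0.83, 0.33, 0.3, 0.05, -0.37]
0.3 [0.14, 0.15, 0.15, 0.01, 0.0, 0.07, 0.07, 0.07, 0.07, 0.01, 0.19, 0.2, 0.17, -0.02]
0.4 [0.15, 0.15, 0.14, 0.01, 0.05, 0.08, 0.09, 0.11, 0.09, 0.01, 0.22, 0.22, 0.1, 0.02]
0.5 [0.0, 0.09, 0.14, 0.07, 0.07, 0.07, 0.11, 0.12, 0.09, 0.06, 0.23, 0.27, 0.16, 0.06]
0.6 [0.0, 0.01, 0.05, 0.07, 0.07, 0.07, 0.24, 0.05, 0.05, 0.04, 0.23, 0.26, 0.06, 0.06]
0.7 [0.0, 0.07, 0.05, 0.02, 0.01, 0.02, 0.22, 0.01, 0.01, 0.01, 0.24, 0.26, -1.0, 0.05]
0.8 [0.0, 0.07, 0.07, 0.02, 0.02, 0.24, 0.24, 0.05, 0.04, 0.01, 0.23, 0.26, -1.0, -1.0]
now [ 160.5 -604.   231.2] th 14.88 tilt 0.01 gap 1.0 t 0.7
(604.6, -266, 200, -5.7) [ 1.032  -0.4252  0.0625] turn 0.2287
(604.6, -266, 20, -5.7) [ 1.032  -0.4251  0.4225] turn 0.2287
```

Run:
```python
from h import *
img,P=cloud("top")
m=(abs(P[...,1]+.09)<.07)&(P[...,2]>.1)&(P[...,0]<.85)&(P[...,0]>.55)
q=P[m]; print(len(q)); q=q[np.argsort(q[:,0])][:40:3]; print(q.round(3).tolist())
rel((560,-285,320,-5.7))
```

```text
624
[[0.634, -0.076, 0.236], [0.736, -0.084, 0.215], [0.742, -0.082, 0.217], [0.745, -0.082, 0.214], [0.748, -0.082, 0.214], [0.75, -0.082, 0.216], [0.755, -0.08, 0.217], [0.757, -0.077, 0.219], [0.76, -0.077, 0.22], [0.761, -0.08, 0.217], [0.763, -0.082, 0.219], [0.764, -0.085, 0.216], [0.765, -0.075, 0.221], [0.766, -0.083, 0.219]]
now [ 160.6 -604.   231.3] th 14.89 tilt 0.0 gap 0.996 t 0.8
(560, -285, 320, -5.7) [ 0.9359 -0.4114 -0.1775] turn 0.2287
```

Emit:
jog_arm --commands "0 0 -0.15 0 0.7;0 0 -0.2 0 0.7;0.94 -0.37 -0.18 0.2287 0.7;0.94 -0.37 -0.18 0.2287 0.7;0.94 -0.37 -0.18 0.2287 0.7;0.94 -0.37 -0.18 0.2287 0.7;0.94 -0.37 -0.18 0.2287 0.7;0.94 -0.37 -0.18 0.2287 0.7;0.94 -0.37 -0.18 0.2287 0.7;0.94 -0.37 -0.18 0.2287 0.7;0.94 -0.37 -0.18 0.2287 0.7;0.94 -0.37 -0.18 0.2287 0.7;0.94 -0.37 -0.18 0.2287 0.7;0.94 -0.37 -0.18 0.2287 0.7;0.94 -0.37 -0.18 0.2287 0.7;0.94 -0.37 -0.18 0.2287 0.7;0.94 -0.37 -0.18 0.2287 0.7;0.94 -0.37 -0.18 0.2287 0.7"

```text
clock: 2.25
eef_pos: [0.5666, -0.3053, 0.3212]
tool_rot: [0.999, -0.05, -0.0, 0.0]
force: [0.4, -1.4, -0.9]
finger_gap: 0.701
finger_force: 0.0
```

Run:
```python
from h import *
rel((604.6,-266,100,-5.7),(604.6,-266,20,-5.7))
```

```text
now [ 566.6 -305.3  321.2] th -5.75 tilt 0.03 gap 0.701 t 2.2
(604.6, -266, 100, -5.7) [ 0.0679 -0.0859  0.4422] turn -0.0006
(604.6, -266, 20, -5.7) [ 0.068  -0.086   0.6022] turn -0.0006
```

Emit:
jog_arm --commands "0.068 -0.086 0.1 0 0.7;0.068 -0.086 0.18 0 0.7;0.068 -0.086 0.26 0 0.7;0.068 -0.086 0.34 0 0.7;0.068 -0.086 0.42 0 0.7;0.068 -0.086 0.48 0 0.7;0.068 -0.086 0.53 0 0.7;0.068 -0.086 0.57 0 0.7;0.068 -0.086 0.59 0 0.7;0.068 -0.086 0.602 0 0.7;0.068 -0.086 0.602 0 0.7;0.068 -0.086 0.602 0 0;0.068 -0.086 0.602 0 0;0.068 -0.086 0.602 0 0;0.068 -0.086 0.602 0 0;0.068 -0.086 0.602 0 0;0.068 -0.086 0.602 0 0;0.068 -0.086 0.602 0 0" --newtons 50

```text
clock: 3.75
eef_pos: [0.606, -0.2655, 0.0217]
tool_rot: [0.999, -0.05, 0.001, 0.0]
force: [-2.4, -0.3, 8.3]
finger_gap: 0.223
finger_force: 48.7
```

Run:
```python
from h import *
rel((604.6,-266,180,-3.4),(542.6,30.6,180,-3.4),(542.6,30.6,40,-3.4))
```

```text
now [ 606.  -265.5   21.7] th -5.71 tilt 0.11 gap 0.223 t 3.8
(604.6, -266, 180, -3.4) [-0.0021  0.0014 -0.3165] turn -0.0256
(542.6, 30.6, 180, -3.4) [-0.1845 -0.5765 -0.3173] turn -0.0256
(542.6, 30.6, 40, -3.4) [-0.185  -0.5767 -0.0373] turn -0.0256
```

Emit:
jog_arm --commands "0 0 -0.08 0 0;0 0 -0.16 0 0;0 0 -0.24 0 0;0 0 -0.3 0 0;-0.02 -0.06 -0.317 -0.0256 0;-0.045 -0.14 -0.317 -0.0256 0;-0.07 -0.22 -0.317 -0.0256 0;-0.095 -0.3 -0.317 -0.0256 0;-0.12 -0.38 -0.317 -0.0256 0;-0.145 -0.46 -0.317 -0.0256 0;-0.17 -0.53 -0.317 -0.0256 0;-0.185 -0.565 -0.317 -0.0256 0;-0.185 -0.577 -0.3 -0.0256 0;-0.185 -0.577 -0.24 -0.0256 0;-0.185 -0.577 -0.2 -0.0256 0;-0.185 -0.577 -0.2 -0.0256 0;-0.185 -0.577 -0.2 -0.0256 0"

```text
clock: 5.17
eef_pos: [0.5416, 0.0308, 0.1201]
tool_rot: [1.0, -0.03, -0.001, 0.0]
force: [0.8, 0.1, -3.1]
finger_gap: 0.222
finger_force: 50.5
```

Run:
```python
from h import *
img,P=cloud("wrist"); cv2.imwrite("pics/w1.png",img[:,:,::-1])
img,P=cloud("top"); cv2.imwrite("pics/t1.png",cv2.resize(img[170:250,150:290,::-1],None,fx=5,fy=5))
rel((542.6,30.6,50,-3.4),(542.6,30.6,38,-3.4))
```

```text
now [542.7  31.  121.6] th -3.42 tilt 0.08 gap 0.216 t 5.3
(542.6, 30.6, 50, -3.4) [-0.0003  0.0007  0.1432] turn -0.0002
(542.6, 30.6, 38, -3.4) [-0.0004  0.0007  0.1672] turn -0.0002
```

View pics/w1.png

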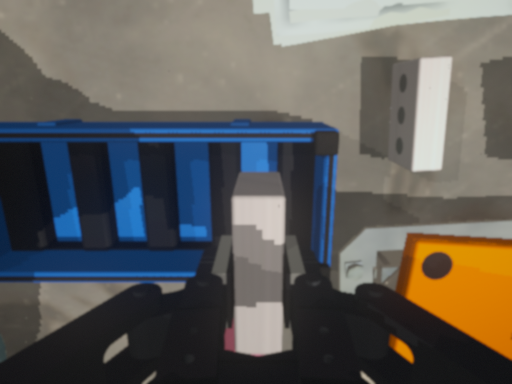

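The wrist view shows the bar held square between the fingers, centred about column 260. It hangs over the rightmost slot, whose blue strip is at (155,260). The other slots are at columns 193, 127 and 60.

Emit:
jog_arm --commands "0 0.001 0.05 0 0;0 0.001 0.09 0 0;0 0.001 0.12 0 0;0 0.001 0.14 0 0;0 0.001 0.155 0 0;0 0.001 0.167 0 0;0 0.001 0.168 0 0;0 0.001 0.168 0 0"

```text
clock: 5.93
eef_pos: [0.5427, 0.0306, 0.037]
tool_rot: [1.0, -0.03, 0.001, -0.0]
force: [0.7, -0.1, -3.3]
finger_gap: 0.219
finger_force: 52.0
```

Run:
```python
from h import *
rel((542.6,30.6,37.5,-3.4),(542.6,30.6,150,-3.4),(580,-170.9,150,10),(584.9,-170.9,20,10)); print(ctrl.observe()["force"])
```

```text
now [542.7  30.6  37. ] th -3.41 tilt 0.08 gap 0.219 t 5.9
(542.6, 30.6, 37.5, -3.4) [-0.0001 -0.     -0.0009] turn -0.0001
(542.6, 30.6, 150, -3.4) [ 2.000e-04 -1.000e-04 -2.259e-01] turn -0.0001
(580, -170.9, 150, 10) [ 0.0988  0.3978 -0.2258] turn -0.149
(584.9, -170.9, 20, 10) [0.1083 0.3972 0.0342] turn -0.149
[ 0.73054225 -0.14071674 -3.31108306]
```

Emit:
jog_arm --commands "0 0 0.001 0 0.42;0 0 0.001 0 0.42;0 0 0.001 0 0.42;0 0 0.001 0 0.42;0 0 -0.04 0 0.42;0 0 -0.1 0 0.42;0 0 -0.17 0 0.42;0 0 -0.22 0 0.5;0.02 0.08 -0.226 0 0.7;0.04 0.16 -0.226 -0.07 0.7;0.06 0.24 -0.226 -0.14 0.7;0.08 0.32 -0.226 -0.149 0.7;0.107 0.38 -0.226 -0.149 0.7;0.108 0.397 -0.18 -0.149 0.7;0.108 0.397 -0.12 -0.149 0.7;0.108 0.397 -0.06 -0.149 0.7;0.108 0.397 -0.01 -0.149 0.7;0.108 0.397 0.02 -0.149 0.7;0.108 0.397 0.034 -0.149 0.7;0.108 0.397 0.034 -0.149 0.7"

```text
clock: 7.6
eef_pos: [0.5834, -0.1704, 0.018]
tool_rot: [0.996, 0.087, -0.001, -0.0]
force: [0.0, 0.1, 0.4]
finger_gap: 0.703
finger_force: 0.0
```

Emit:
jog_arm --commands "0 0 0 0 0;0 0 0 0 0;0 0 0 0 0;0 0 0 0 0;0 0 0 0 0;0 0 0 0 0;0 0 0 0 0" --newtons 50

```text
clock: 8.18
eef_pos: [0.5848, -0.171, 0.0206]
tool_rot: [0.996, 0.087, 0.001, 0.0]
force: [-1.4, -1.2, 7.5]
finger_gap: 0.225
finger_force: 48.6
```

Run:
```python
from h import *
img,P=cloud("top")
m=near(P,.5426,.0306,.045)&(P[...,2]>.05)&(P[...,2]<.08)&(cv2.cvtColor(img,cv2.COLOR_RGB2HSV)[...,1]<90)
print(rect(P,m))
rel((584.9,-170.9,180,10),(545.5,78.5,180,-3.4),(545.5,78.5,37.5,-3.4))
```

```text
(array([539.1,  15.4]), -3.8, array([68.4, 52.2]), 59.7, 175)
now [ 584.8 -171.    20.6] th 10.0 tilt 0.11 gap 0.224 t 8.2
(584.9, -170.9, 180, 10) [ 8.000e-04  1.000e-04 -3.188e-01] turn 0.0
(545.5, 78.5, 180, -3.4) [ 0.0098 -0.5048 -0.3192] turn 0.1489
(545.5, 78.5, 37.5, -3.4) [ 0.0093 -0.505  -0.0342] turn 0.1489
```

Emit:
jog_arm --commands "0 0 -0.08 0 0;0 0 -0.16 0 0;0 0 -0.24 0 0;0 0 -0.3 0 0;0 -0.06 -0.319 0.05 0;0 -0.14 -0.319 0.12 0;0.005 -0.22 -0.319 0.149 0;0.009 -0.3 -0.319 0.149 0;0.009 -0.38 -0.319 0.149 0;0.009 -0.45 -0.319 0.149 0;0.009 -0.495 -0.319 0.149 0;0.009 -0.505 -0.3 0.149 0;0.009 -0.505 -0.22 0.149 0;0.009 -0.505 -0.18 0.149 0;0.009 -0.505 -0.18 0.149 0;0.009 -0.505 -0.18 0.149 0"

```text
clock: 9.57
eef_pos: [0.5443, 0.0785, 0.1093]
tool_rot: [1.0, -0.03, -0.001, 0.0]
force: [2.0, 0.4, -2.9]
finger_gap: 0.224
finger_force: 50.8
```

Run:
```python
from h import *
img,P=cloud("wrist"); cv2.imwrite("pics/w2.png",img[:,:,::-1])
rel((545.5,78.5,37.5,-3.4))
```

```text
now [545.1  78.6 110.4] th -3.41 tilt 0.04 gap 0.222 t 9.6
(545.5, 78.5, 37.5, -3.4) [0.0007 0.0002 0.1458] turn -0.0001
```

View pics/w2.png

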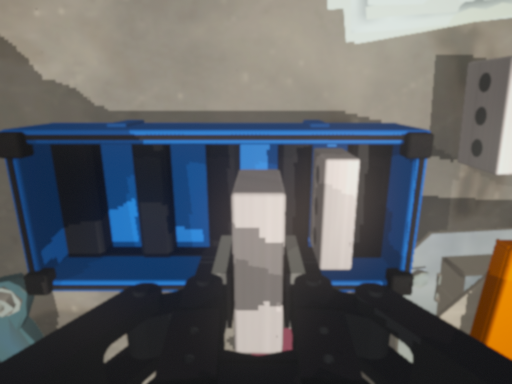

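The first bar is down in its slot at (210,335). The second hangs over slot b, whose blue strip is at (155,258).

Emit:
jog_arm --commands "0.001 0 0.04 0 0;0.001 0 0.08 0 0;0.001 0 0.11 0 0;0.001 0 0.13 0 0;0.001 0 0.142 0 0;0.001 0 0.146 0 0;0.001 0 0.146 0 0;0.001 0 0.147 0 0.42;0.001 0 0.147 0 0.42;0.001 0 0.147 0 0.42;0.001 0 0.147 0 0.42;0.001 0 0.1 0 0.42;0.001 0 0.02 0 0.42;0.001 0 -0.05 0 0.42;0.001 0 -0.08 0 0.42;0.001 0 -0.08 0 0.42"

```text
clock: 10.95
eef_pos: [0.547, 0.0791, 0.1535]
tool_rot: [1.0, -0.03, 0.003, -0.0]
force: [1.1, -0.5, 0.1]
finger_gap: 0.42
finger_force: 0.0
```

Run:
```python
from h import *
rel((583.5,-79.1,150,-1.5),(583.5,-79.1,20,-1.5))
```

```text
now [547.   79.1 153.5] th -3.4 tilt 0.35 gap 0.42 t 10.9
(583.5, -79.1, 150, -1.5) [0.0916 0.3116 0.0072] turn -0.0211
(583.5, -79.1, 20, -1.5) [0.09   0.3119 0.2672] turn -0.0211
```

Emit:
jog_arm --commands "0.02 0.07 0 0 0.6;0.045 0.15 0 -0.021 0.7;0.07 0.23 0 -0.021 0.7;0.09 0.295 0 -0.021 0.7;0.093 0.311 0.03 -0.021 0.7;0.093 0.311 0.09 -0.021 0.7;0.093 0.311 0.15 -0.021 0.7;0.093 0.311 0.2 -0.021 0.7;0.093 0.311 0.24 -0.021 0.7;0.093 0.311 0.262 -0.021 0.7;0.093 0.311 0.262 -0.021 0.7;0.093 0.311 0.262 -0.021 0.7;0.093 0.311 0.262 -0.021 0;0.093 0.311 0.262 -0.021 0;0.093 0.311 0.262 -0.021 0;0.093 0.311 0.262 -0.021 0;0.093 0.311 0.262 -0.021 0;0.093 0.311 0.262 -0.021 0;0.093 0.311 0.262 -0.021 0"

```text
clock: 12.53
eef_pos: [0.5829, -0.0793, 0.0194]
tool_rot: [1.0, -0.013, 0.001, 0.0]
force: [-2.0, -0.1, 9.0]
finger_gap: 0.228
finger_force: 48.9
```

Run:
```python
from h import *
rel((583.5,-79.1,180,-1.5),(540.3,127,180,-3.4),(540.3,127,37.5,-3.4))
```

```text
now [582.9 -79.3  19.4] th -1.51 tilt 0.08 gap 0.228 t 12.5
(583.5, -79.1, 180, -1.5) [ 0.0017 -0.0004 -0.3212] turn -0.0001
(540.3, 127, 180, -3.4) [-0.0955 -0.4102 -0.3214] turn 0.021
(540.3, 127, 37.5, -3.4) [-0.0959 -0.4103 -0.0364] turn 0.021
```

Emit:
jog_arm --commands "0 0 -0.08 0 0;0 0 -0.16 0 0;0 0 -0.24 0 0;0 0 -0.3 0 0;-0.01 -0.06 -0.321 0.021 0;-0.03 -0.14 -0.321 0.021 0;-0.05 -0.22 -0.321 0.021 0;-0.07 -0.3 -0.321 0.021 0;-0.09 -0.37 -0.321 0.021 0;-0.097 -0.405 -0.32 0.021 0;-0.097 -0.41 -0.29 0.021 0;-0.097 -0.41 -0.22 0.021 0;-0.097 -0.41 -0.16 0.021 0;-0.097 -0.41 -0.12 0.021 0;-0.097 -0.41 -0.12 0.021 0;-0.097 -0.41 -0.12 0.021 0"

```text
clock: 13.87
eef_pos: [0.5388, 0.127, 0.0783]
tool_rot: [1.0, -0.03, -0.001, 0.0]
force: [-0.2, -0.1, -1.8]
finger_gap: 0.226
finger_force: 50.1
```

Run:
```python
from h import *
rel((539.7,127,37,-3.4))
```

```text
now [538.8 127.   78.3] th -3.39 tilt 0.08 gap 0.226 t 13.9
(539.7, 127, 37, -3.4) [ 0.0019 -0.0001  0.0827] turn 0.0001
```

Emit:
jog_arm --commands "0.001 0 0.03 0 0;0.001 0 0.055 0 0;0.001 0 0.072 0 0;0.001 0 0.083 0 0;0.001 0 0.083 0 0;0.001 0 0.083 0 0;0.001 0 0.084 0 0.42;0.001 0 0.084 0 0.42;0.001 0 0.084 0 0.42;0.001 0 0.084 0 0.42;0.001 0 0.04 0 0.42;0.001 0 -0.03 0 0.42;0.001 0 -0.1 0 0.42;0.001 0 -0.15 0 0.42;0.001 0 -0.15 0 0.42;0.001 0 -0.15 0 0.42"

```text
clock: 15.2
eef_pos: [0.5404, 0.127, 0.1548]
tool_rot: [1.0, -0.03, 0.001, -0.0]
force: [0.2, -0.6, -0.5]
finger_gap: 0.417
finger_force: 0.0
```

Run:
```python
from h import *
img,P=cloud("wrist"); cv2.imwrite("pics/w3.png",img[:,:,::-1])
rel((625.6,327.7,150,-5.5),(625.6,327.7,20,-5.5))
```

```text
now [539.7 126.8 153.5] th -3.4 tilt 0.04 gap 0.421 t 15.2
(625.6, 327.7, 150, -5.5) [ 0.1476 -0.4113  0.0071] turn 0.0233
(625.6, 327.7, 20, -5.5) [ 0.1474 -0.4112  0.2671] turn 0.0233
```

View pics/w3.png

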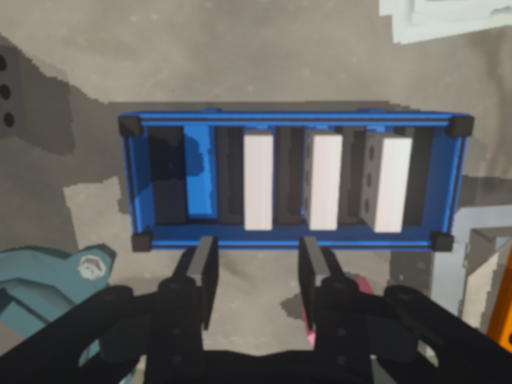

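The three bars stand in slots a, b and c at columns 387, 322 and 258, and slot d is free at (172,200). Next is the fourth bar.

Emit:
jog_arm --commands "0.02 -0.06 0 0 0.6;0.05 -0.14 0 0.023 0.7;0.08 -0.22 0 0.023 0.7;0.11 -0.3 0 0.023 0.7;0.135 -0.37 0 0.023 0.7;0.147 -0.41 0.01 0.023 0.7;0.147 -0.411 0.06 0.023 0.7;0.147 -0.411 0.13 0.023 0.7;0.147 -0.411 0.19 0.023 0.7;0.147 -0.411 0.24 0.023 0.7;0.147 -0.411 0.266 0.023 0.7;0.147 -0.411 0.266 0.023 0.7;0.147 -0.411 0.266 0.023 0.7;0.147 -0.411 0.266 0.023 0;0.147 -0.411 0.266 0.023 0;0.147 -0.411 0.266 0.023 0;0.147 -0.411 0.266 0.023 0;0.147 -0.411 0.266 0.023 0;0.147 -0.411 0.266 0.023 0;0.147 -0.411 0.266 0.023 0"

```text
clock: 16.92
eef_pos: [0.626, 0.3281, 0.0219]
tool_rot: [0.999, -0.048, 0.001, -0.001]
force: [-1.6, -1.2, 7.9]
finger_gap: 0.222
finger_force: 50.0
```

Run:
```python
from h import *
rel((551.2,174.4,180,-3.4),(551.2,174.4,37.5,-3.4))
```

```text
now [626.  328.1  21.9] th -5.47 tilt 0.12 gap 0.222 t 16.9
(551.2, 174.4, 180, -3.4) [-0.119   0.3199 -0.3168] turn -0.023
(551.2, 174.4, 37.5, -3.4) [-0.1195  0.3203 -0.0318] turn -0.023
```

Emit:
jog_arm --commands "0 0 -0.08 0 0;0 0 -0.16 0 0;0 0 -0.24 0 0;0 0 -0.3 0 0;-0.02 0.05 -0.317 -0.023 0;-0.04 0.12 -0.317 -0.023 0;-0.07 0.2 -0.317 -0.023 0;-0.1 0.27 -0.317 -0.023 0;-0.119 0.315 -0.31 -0.023 0;-0.119 0.32 -0.26 -0.023 0;-0.119 0.32 -0.19 -0.023 0;-0.119 0.32 -0.13 -0.023 0;-0.119 0.32 -0.12 -0.023 0;-0.119 0.32 -0.12 -0.023 0;-0.119 0.32 -0.12 -0.023 0"

```text
clock: 18.17
eef_pos: [0.5513, 0.1746, 0.0817]
tool_rot: [1.0, -0.029, 0.0, -0.0]
force: [0.7, 0.3, -2.7]
finger_gap: 0.223
finger_force: 50.1
```

Run:
```python
from h import *
rel((551.2,174.4,38,-3.4))
```

```text
now [551.3 174.6  81.7] th -3.38 tilt 0.06 gap 0.223 t 18.2
(551.2, 174.4, 38, -3.4) [-0.0003  0.0005  0.0874] turn 0.0003
```

Lower, release, rise clear, then look.

Emit:
jog_arm --commands "0 0 0.03 0 0;0 0 0.055 0 0;0 0 0.075 0 0;0 0 0.086 0 0;0 0 0.087 0 0;0 0 0.087 0 0;0 0 0.088 0 0.42;0 0 0.088 0 0.42;0 0 0.088 0 0.42;0 0 0.088 0 0.42;0 0 0.04 0 0.42;0 0 -0.03 0 0.42;0 0 -0.1 0 0.42;0 0 -0.18 0 0.42;0 0.04 -0.25 0 0.42;0 0.1 -0.3 0 0.42;0 0.15 -0.3 0 0.42;0 0.15 -0.3 0 0.42"

```text
clock: 19.67
eef_pos: [0.5471, 0.0942, 0.2319]
tool_rot: [0.999, -0.032, 0.001, 0.001]
force: [0.5, 0.4, -0.3]
finger_gap: 0.422
finger_force: 0.0
```

```bash
cat > m.py <<'E'
from h import *
img,P=cloud("wrist"); cv2.imwrite("pics/w4.png",img[:,:,::-1])
S=cv2.cvtColor(img,cv2.COLOR_RGB2HSV)
for x,y in [(542.6,30.6),(545.5,78.5),(548.3,126.5),(551.2,174.4)]:
    m=near(P,x/1e3,y/1e3,.042)&(abs(P[...,1]-y/1e3)<.02)&(P[...,2]>.05)&(P[...,2]<.08)&(S[...,1]<80)
    print((x,y),rect(P,m))
m=(P[...,2]>.062)&(P[...,2]<.068)&(S[...,0]>100)&(S[...,0]<125)&(S[...,1]>130)&near(P,.547,.1025,.15)
print("case wrist",rect(P,m))
img,P=cloud("top");S=cv2.cvtColor(img,cv2.COLOR_RGB2HSV);H=S[...,0]
o=(H>5)&(H<20)&(S[...,1]>150)&near(P,.454,-.175,.25)&(P[...,2]>.06)&(P[...,2]<.1); print("lid",rect(P,o))
d=o|(near(P,.454,-.175,.2)&(P[...,2]>.1)&(P[...,2]<.12))
h=near(P,.454,-.175,.2)&(P[...,2]>.1)&(P[...,2]<.12);print("handle",rect(P,h))
rel((454.1,-174.9,200,-7.3))
E
python3 m.py
```

```text
(542.6, 30.6) (array([542.5,  29.5]), -3.4, array([69.7, 20.4]), 60.4, 1653)
(545.5, 78.5) (array([547. ,  77.4]), -3.4, array([70.1, 20.1]), 60.3, 1580)
(548.3, 126.5) (array([550. , 125.5]), -3.6, array([69.4, 20.3]), 60.3, 1605)
(551.2, 174.4) (array([551.5, 173. ]), -3.5, array([69.9, 20.6]), 60.2, 1685)
case wrist (array([549.3,  99.9]), 86.2, array([234.3,  98.7]), 64.1, 2933)
lid (array([ 454.4, -174.7]), 82.8, array([248.5, 111.6]), 80.5, 3191)
handle (array([ 453.3, -175.3]), 82.4, array([78.1, 16.1]), 109.1, 171)
now [546.4  98.4 230.5] th -3.5 tilt 0.03 gap 0.419 t 19.8
(454.1, -174.9, 200, -7.3) [-0.1509  0.5568  0.0611] turn 0.0422
```

View pics/w4.png

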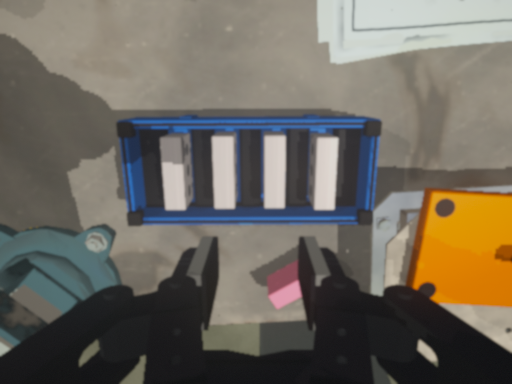

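All four bars are seated with their tops at z≈60.3 mm, at columns 175, 224, 275 and 325. The lid lies at right, undisturbed. I'll go above it, turned 90° to grip across the handle.

Emit:
jog_arm --commands "-0.02 0.07 0 -0.07 0.42;-0.04 0.15 0 -0.15 0.5;-0.06 0.22 0 -0.23 0.5;-0.08 0.3 0 -0.31 0.5;-0.1 0.38 0 -0.39 0.5;-0.12 0.45 0 -0.47 0.5;-0.14 0.52 0 -0.55 0.5;-0.151 0.557 0 -0.63 0.5;-0.151 0.557 0 -0.71 0.5;-0.151 0.557 0 -0.79 0.5;-0.151 0.557 0 -0.87 0.5;-0.151 0.557 0 -0.93 0.5;-0.151 0.557 0 -0.959 0.5;-0.151 0.557 0 -0.959 0.5;-0.151 0.557 0 -0.959 0.5;-0.151 0.557 0 -0.959 0.5"

```text
clock: 21.1
eef_pos: [0.4547, -0.1736, 0.2299]
tool_rot: [0.75, 0.662, 0.0, -0.0]
force: [-0.2, -0.0, 0.1]
finger_gap: 0.497
finger_force: 0.0
```

Run:
```python
from h import *
img,P=cloud("wrist"); cv2.imwrite("pics/w5.png",img[:,:,::-1])
h=near(P,.454,-.175,.06)&(P[...,2]>.1)&(P[...,2]<.12);print("handle",rect(P,h))
S=cv2.cvtColor(img,cv2.COLOR_RGB2HSV)
o=(S[...,0]>5)&(S[...,0]<20)&(S[...,1]>150)&(P[...,2]>.07)&(P[...,2]<.09); print("lid",rect(P,o))
print(ctrl.observe()["q"].round(2)); rel((453.5,-175.3,88,82.7))
```

```text
handle (array([ 454.3, -176.8]), 82.9, array([78.6, 15.8]), 110.2, 1899)
lid (array([ 454.6, -177.3]), 82.7, array([248.5, 112.3]), 81.6, 30542)
[ 0.66  0.19 -0.41  1.94  0.09  1.03  0.1 ]
now [ 454.7 -173.7  230. ] th 82.84 tilt 0.04 gap 0.501 t 21.1
(453.5, -175.3, 88, 82.7) [-0.0036 -0.0018  0.284 ] turn 0.0016
```

View pics/w5.png

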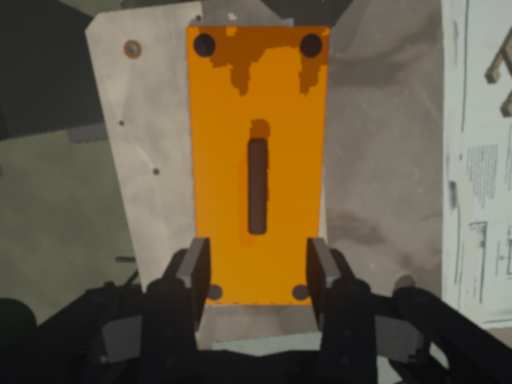

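The lid's handle is at (187,258), with its four marks at the corners. I'll descend and grip it.

Emit:
jog_arm --commands "-0.005 0 0.07 0 0.5;-0.005 0 0.14 0 0.5;-0.005 0 0.2 0 0.5;-0.005 0 0.25 0 0.5;-0.005 0 0.275 0 0.5;-0.005 0 0.284 0 0.5;-0.005 0 0.284 0 0.5;-0.005 0 0.284 0 0.5;-0.005 0 0.284 0 0;-0.005 0 0.284 0 0;-0.005 0 0.284 0 0;-0.005 0 0.284 0 0;-0.005 0 0.284 0 0;-0.005 0 0.284 0 0;-0.005 0 0.284 0 0" --newtons 80

```text
clock: 22.4
eef_pos: [0.4547, -0.177, 0.0894]
tool_rot: [0.75, 0.662, 0.0, 0.001]
force: [-3.5, 0.7, 12.1]
finger_gap: 0.169
finger_force: 78.5
```

Run:
```python
from h import *
rel((454.2,-176.2,190,82.8),(548,101,190,86.5))
```

```text
now [ 454.7 -177.    89.4] th 82.89 tilt 0.09 gap 0.169 t 22.4
(454.2, -176.2, 190, 82.8) [ 0.0013 -0.0009 -0.2012] turn 0.001
(548, 101, 190, 86.5) [ 0.5747  0.1167 -0.2014] turn -0.0401
```

Emit:
jog_arm --commands "0 0 -0.03 0 0;0 0 -0.08 0 0;0 0 -0.13 0 0;0 0 -0.16 0 0;0.03 0.006 -0.17 0 0;0.08 0.016 -0.17 -0.02 0;0.14 0.028 -0.17 -0.04 0;0.2 0.041 -0.17 -0.04 0;0.26 0.053 -0.17 -0.04 0;0.32 0.065 -0.17 -0.04 0;0.38 0.077 -0.17 -0.04 0;0.44 0.09 -0.17 -0.04 0;0.5 0.102 -0.17 -0.04 0;0.55 0.112 -0.17 -0.04 0;0.575 0.117 -0.17 -0.04 0;0.575 0.117 -0.17 -0.04 0;0.575 0.117 -0.17 -0.04 0"

```text
clock: 23.82
eef_pos: [0.5475, 0.1013, 0.1733]
tool_rot: [0.728, 0.686, -0.0, -0.0]
force: [0.4, -1.1, -3.9]
finger_gap: 0.17
finger_force: 79.3
```

Run:
```python
from h import *
img,P=cloud("top")
S=cv2.cvtColor(img,cv2.COLOR_RGB2HSV)
o=(S[...,0]>5)&(S[...,0]<20)&(S[...,1]>150)&near(P,.548,.101,.2)&(P[...,2]>.1); print("lid",rect(P,o)); q=P[o]; A=np.c_[q[:,:2]-q[:,:2].mean(0),np.ones(len(q))];print(np.linalg.lstsq(A,q[:,2],rcond=None)[0])
img,P=cloud("wrist");cv2.imwrite("pics/w6.png",img[:,:,::-1])
rel((548,101,95,86.5)); print(ctrl.observe()["finger_force"])
```

```text
lid (array([547. ,  94.9]), 77.3, array([244.7, 147.4]), 164.4, 1099)
[-0.25769027  0.03708057  0.16852757]
now [547.5 100.  173.3] th 86.44 tilt 0.04 gap 0.166 t 23.9
(548, 101, 95, 86.5) [0.0021 0.001  0.1565] turn -0.0006
79.34037208557129
```

View pics/w6.png

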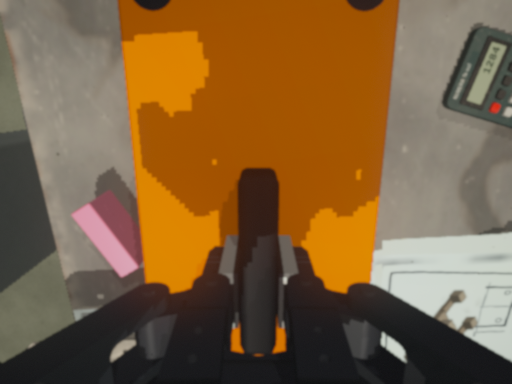

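Run:
```python
from h import *
img,P=cloud("wrist")
S=cv2.cvtColor(img,cv2.COLOR_RGB2HSV)
o=(S[...,0]>5)&(S[...,0]<22)&(S[...,1]>150)&(P[...,2]>.14)&(P[...,2]<.19)
q=P[o]; A=np.c_[q[:,:2]-q[:,:2].mean(0),np.ones(len(q))];print("plane",np.linalg.lstsq(A,q[:,2],rcond=None)[0].round(4), q[:,:2].max(0),q[:,:2].min(0))
L=[];Rr=[]
for r in range(20,200,6):
    c=np.where(o[r])[0]; L.append(P[r,c[0]]);Rr.append(P[r,c[-1]])
for n,E in (("L",np.array(L)),("R",np.array(Rr))):
    k=np.polyfit(E[:,1],E[:,0],1); print(n,"yaw",np.degrees(-np.arctan(k[0])).round(2),"x at y=.101",np.polyval(k,.101).round(4), E[:,2].mean().round(4))
h=near(P,.5475,.1,.06)&(P[...,2]>.19)&(P[...,2]<.20)&(S[...,2]<90);print("handle",rect(P,h))
```

```text
plane [-0.0014 -0.0036  0.1653] [0.61082977 0.20779453] [0.49096962 0.03546444]
L yaw -3.58 x at y=.101 0.4929 0.1648
R yaw -3.69 x at y=.101 0.6041 0.1647
handle (array([547.2, 100.6]), 68.5, array([77.7, 38.3]), 194.0, 7083)
```

Emit:
jog_arm --commands "0.001 0.001 0.05 -0.0006 0;0.001 0.001 0.09 -0.0006 0;0.001 0.001 0.12 -0.0006 0;0.001 0.001 0.14 -0.0006 0;0.001 0.001 0.152 -0.0006 0;0.001 0.001 0.16 -0.0006 0;0.001 0.001 0.167 -0.0006 0;0.001 0.001 0.173 -0.0006 0;0.001 0.001 0.176 -0.0006 0;0.001 0.001 0.177 -0.0006 0;0.001 0.001 0.177 -0.0006 0"

```text
clock: 24.88
eef_pos: [0.5483, 0.1018, 0.085]
tool_rot: [0.728, 0.686, 0.0, 0.0]
force: [-0.3, -0.7, -3.5]
finger_gap: 0.168
finger_force: 79.3
```

Run:
```python
from h import *
o=ctrl.observe();print(o["force"],o["torque"],o["finger_gap"],o["finger_force"])
rel((548,100.2,83.4,86.4))
```

```text
[-0.33523608 -0.68769015 -3.54857471] [-0.03529502 -0.01355693 -0.03291066] 0.1680975131241924 79.29973840713501
now [548.3 101.8  85. ] th 86.57 tilt 0.02 gap 0.168 t 24.9
(548, 100.2, 83.4, 86.4) [-0.0033 -0.0005  0.0032] turn 0.0019
```

Emit:
jog_arm --commands "-0.002 0 0.002 0 0;-0.002 0 0.003 0 0;-0.002 0 0.004 0 0;-0.002 0 0.004 0 0.28;-0.002 0 0.004 0 0.36;-0.002 0 0.004 0 0.36;-0.002 0 0.004 0 0.36;-0.002 0 -0.02 0 0.36;-0.002 0 -0.08 0 0.36;-0.002 0 -0.16 0 0.36;-0.002 0 -0.24 0 0.36;-0.002 0 -0.3 0 0.3;-0.002 0 -0.3 0 0.2;-0.002 0 -0.3 0 0;-0.002 0 -0.3 0 0;-0.002 0 -0.3 0 0"

```text
clock: 26.22
eef_pos: [0.5476, 0.1007, 0.234]
tool_rot: [0.728, 0.686, -0.001, -0.001]
force: [-0.4, -0.4, -1.3]
finger_gap: -0.001
finger_force: 0.0
```

```bash
cat > lid.py <<'E'
from h import *
img,P=cloud("wrist");cv2.imwrite("pics/w7.png",img[:,:,::-1])
S=cv2.cvtColor(img,cv2.COLOR_RGB2HSV)
o=(S[...,0]>5)&(S[...,0]<22)&(S[...,1]>150)&(P[...,2]>.055)&(P[...,2]<.09)
print("lid",rect(P,o)); q=P[o]; A=np.c_[q[:,:2]-q[:,:2].mean(0),np.ones(len(q))];print("plane",np.linalg.lstsq(A,q[:,2],rcond=None)[0].round(4))
h=near(P,.548,.101,.06)&(P[...,2]>.09)&(P[...,2]<.115)&(S[...,2]<110);print("handle",rect(P,h))
a=np.radians(-3.6); c,s=np.cos(a),np.sin(a)
rel(*[(548+c*x-s*y,101+s*x+c*y,110,86.4) for x in (-42,42) for y in (-110,110)])
E
python3 lid.py
```

```text
lid (array([549.2, 102.5]), 86.5, array([243.8, 113.1]), 75.4, 27255)
plane [-0.     -0.0009  0.0754]
handle (array([550. , 101.5]), 86.3, array([76.6, 14.2]), 104.1, 1597)
now [547.6 100.7 233.9] th 86.58 tilt 0.11 gap 0.003 t 26.3
(np.float64(499.1759202577881), np.float64(-6.145738306878712), 110, 86.4) [-0.219  -0.0835  0.248 ] turn 0.002
(np.float64(512.9898345542371), np.float64(213.42014194734102), 110, 86.4) [ 0.221  -0.0821  0.2479] turn 0.002
(np.float64(583.0101654457629), np.float64(-11.420141947341023), 110, 86.4) [-0.2195  0.0845  0.2477] turn 0.002
(np.float64(596.8240797422119), np.float64(208.1457383068787), 110, 86.4) [0.2205 0.0859 0.2476] turn 0.002
```

View pics/w7.png

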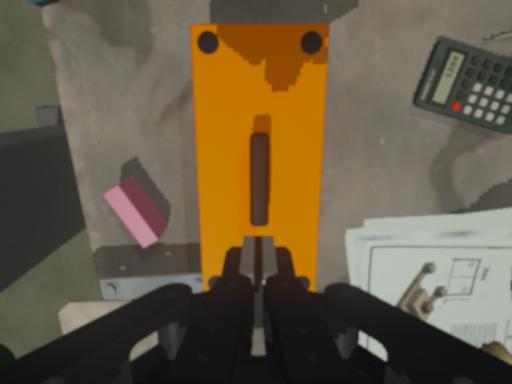

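The lid sits level on the case with its plate top at 75.4 mm, meaning lid z≈60.4 mm. Its marks are at (42,208) and (42,311), plus two hidden behind the fingers. I'll press the -x -y corner first.

Emit:
jog_arm --commands "-0.08 -0.03 0.05 0 0;-0.15 -0.06 0.1 0 0;-0.219 -0.0835 0.17 0 0;-0.219 -0.0835 0.23 0 0;-0.219 -0.0835 0.28 0 0;-0.219 -0.0835 0.305 0 0;-0.219 -0.0835 0.31 0 0;-0.219 -0.0835 0.315 0 0;-0.219 -0.0835 0.319 0 0;-0.219 -0.0835 0.323 0 0;-0.219 -0.0835 0.326 0 0;-0.219 -0.0835 0.329 0 0;-0.219 -0.0835 0.33 0 0;-0.219 -0.0835 0.33 0 0"

```text
clock: 27.43
eef_pos: [0.5004, -0.0058, 0.0708]
tool_rot: [0.728, 0.686, 0.0, 0.001]
force: [-3.3, 0.6, 6.2]
finger_gap: 0.0
finger_force: 3.4
```

Run:
```python
from h import *
print(ctrl.observe()["force"]); rel((499.2,-6.1,68.5,86.5))
```

```text
[-3.26464679  0.62002057  6.2193116 ]
now [500.4  -5.8  70.8] th 86.59 tilt 0.07 gap 0.0 t 27.4
(499.2, -6.1, 68.5, 86.5) [-0.0008 -0.0024  0.0046] turn 0.001
```

Emit:
jog_arm --commands "0 0 0.004 0 0;0 0 0.008 0 0;0 0 0.011 0 0;0 0 0.011 0 0;0 0 0.011 0 0"

```text
clock: 27.85
eef_pos: [0.5012, -0.0058, 0.0686]
tool_rot: [0.728, 0.686, 0.0, 0.002]
force: [-30.9, -1.8, 87.7]
finger_gap: 0.0
finger_force: 44.2
```

Emit:
jog_arm --commands "0 0 -0.03 0 0;0 0 -0.08 0 0;0 0.08 -0.08 0 0;0 0.15 -0.08 0 0;0 0.168 -0.07 0 0;0 0.168 -0.04 0 0;0 0.168 -0.03 0 0;0 0.168 -0.024 0 0;0 0.168 -0.019 0 0;0 0.168 -0.014 0 0;0 0.168 -0.01 0 0;0 0.168 -0.008 0 0;0 0.168 -0.006 0 0;0 0.168 -0.006 0 0;0 0.168 -0.006 0 0"

```text
clock: 29.1
eef_pos: [0.584, -0.011, 0.0691]
tool_rot: [0.728, 0.686, 0.0, 0.001]
force: [-10.8, -0.8, 27.7]
finger_gap: -0.001
finger_force: 13.8
```

Emit:
jog_arm --commands "0 0 -0.03 0 0;0.03 0 -0.08 0 0;0.11 0 -0.08 0 0;0.19 0 -0.08 0 0;0.27 0 -0.08 0 0;0.35 0 -0.08 0 0;0.42 0 -0.08 0 0;0.44 0 -0.06 0 0;0.44 0 -0.035 0 0;0.44 0 -0.022 0 0;0.44 0 -0.016 0 0;0.44 0 -0.011 0 0;0.44 0 -0.007 0 0;0.44 0 -0.003 0 0;0.44 0 -0.001 0 0;0.44 0 0 0 0;0.44 0 0 0 0"

```text
clock: 30.52
eef_pos: [0.5971, 0.2077, 0.0694]
tool_rot: [0.728, 0.685, 0.0, 0.0]
force: [-13.6, -2.6, 31.2]
finger_gap: -0.003
finger_force: 15.2
```

Emit:
jog_arm --commands "0 0 -0.03 0 0;0 -0.03 -0.08 0 0;0 -0.1 -0.08 0 0;0 -0.16 -0.08 0 0;0 -0.168 -0.06 0 0;0 -0.168 -0.035 0 0;0 -0.168 -0.022 0 0;0 -0.168 -0.016 0 0;0 -0.168 -0.011 0 0;0 -0.168 -0.007 0 0;0 -0.168 -0.003 0 0;0 -0.168 -0.001 0 0;0 -0.168 0 0 0;0 -0.168 0 0 0"

```text
clock: 31.68
eef_pos: [0.514, 0.2129, 0.0689]
tool_rot: [0.728, 0.685, -0.0, 0.001]
force: [-14.8, -10.9, 40.5]
finger_gap: 0.001
finger_force: 20.7
```

Now lift back to the centre and check.

Emit:
jog_arm --commands "0 0 -0.04 0 0;0 0 -0.12 0 0;-0.05 0.02 -0.2 0 0;-0.12 0.05 -0.27 0 0;-0.2 0.08 -0.33 0 0;-0.22 0.084 -0.33 0 0;-0.22 0.084 -0.33 0 0;-0.22 0.084 -0.33 0 0"

```text
clock: 32.35
eef_pos: [0.5498, 0.0993, 0.233]
tool_rot: [0.729, 0.684, 0.001, 0.001]
force: [-0.5, 1.0, 0.3]
finger_gap: -0.002
finger_force: 0.0
```

```bash
cat >> lid.py <<'E'
P0=[P[o&near(P,548e-3+1e-3*(c*x-s*y),.1015+1e-3*(s*x+c*y),.03)][:,2] for x in (-35,35) for y in (-95,105)]
print([ (len(z),np.median(z).round(4) if len(z) else None) for z in P0])
E
python3 lid.py
```

```text
lid (array([549.3, 100.4]), 86.5, array([247. , 113.3]), 69.5, 26769)
plane [ 0.0002 -0.001   0.0695]
handle (array([550.2, 101.3]), 86.0, array([76.9, 14.5]), 98.2, 1569)
now [548.9 100.8 232.2] th 86.48 tilt 0.02 gap 0.004 t 32.4
(np.float64(499.1759202577881), np.float64(-6.145738306878712), 110, 86.4) [-0.2197 -0.0862  0.2443] turn 0.0009
(np.float64(512.9898345542371), np.float64(213.42014194734102), 110, 86.4) [ 0.2203 -0.0855  0.2445] turn 0.0009
(np.float64(583.0101654457629), np.float64(-11.420141947341023), 110, 86.4) [-0.22    0.0818  0.2443] turn 0.0009
(np.float64(596.8240797422119), np.float64(208.1457383068787), 110, 86.4) [0.22   0.0825 0.2445] turn 0.0009
[(1075, np.float64(0.0696)), (2891, np.float64(0.0694)), (957, np.float64(0.0696)), (3071, np.float64(0.0694))]
```

```bash
python3 -c "
from rig import ctrl
print(ctrl.finish_job())"
```

```text
the job is handed in; nothing more can be done
None
```

I handed the job in. All four parallels stand in their own slots with tops at about 60 mm. The lid is pressed home on the case: its plate measured 69.5 mm, level to about 0.001 rad, against 69 mm at home. I didn't touch the calculator, the bush or the pink bar. While pressing the first lid corner, the wrist force peaked at about 88 N, under the 120 N limit.

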